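# Sort loose components into the dry box

### The arm

A 6-joint arm with a two-finger parallel gripper is mounted at the origin on the work surface. World frame = base frame: x ahead of the robot, y to its left, z up, the work surface at z = 0. Lengths are in mm, angles in rad, forces in N, time in s.
With the tool pointing down it reaches from about 275 to 725 mm from the base axis. Payload 5.6 kg.
Tool frame: the origin (TCP) lies between the finger pads, 19 mm behind the fingertips; this is the grasp point; z points along the fingers, y is the line along which they close (so a half turn about z gives the same grasp; the last joint's range is limited). The gripper opens to 85 mm and grips with 20 to 120 N. Pads are 22 mm wide; open, the fingers measure 114 mm over their backs; the gripper's body (76 mm by 85 mm) begins 54 mm behind the grasp point. The pads swing forward as they close: fully open they stand 13 mm farther back than shut.
Start: joints at [-1.011, 0.255, 0.108, 0, -1.424, -0.285], TCP at [149.265, -529.351, 249.983] pointing down, gripper open.
Joint ranges: [-2.95, 2.95], [-1.21, 1.97], [-1.09, 1.5], [-2.87, 1.71], [-2.94, -0.07], [-3.05, 3.05]. Speed limits (rad/s): [2.57, 2.57, 3.14, 3.14, 3.14, 3.14].

### API

Orientations are given as a unit quaternion [w, x, y, z].
In Python, from rig import r, get_image, order gives the robot as it stands. Calls block until the motion is done:
- r.move_to(position, orientation): joint-space move of the TCP to a pose.
- r.move_l(position, max_speed=150, orientation=None, until_force=None): straight line of the TCP; orientation=None keeps the orientation; max_speed is the mean speed in mm/s. With until_force (N) it stops when the force on the tool has changed by that much, and returns True; else False.
- r.set_joints(angles): joint-space move.
- r.grip(opening, strength=None): finger opening in mm; strength is the grip in N (None keeps the last); returns when the fingers have stopped.
- r.dwell(seconds).
- r.ik(position, orientation): joint angles nearest the present ones, or None.
- get_image(name): name is "side" or "top"; returns a dict with "color" (480x640x3 uint8, red, green, blue), "depth" (480x640 float32, mm along the optical axis (not along the pixel's ray), 0 where there is no reading), "fovy" (degrees; the focal length in pixels is half the picture's height over the tangent of half this angle, whatever the lens; pixels are square), "cx", "cy" (the principal point, pixels), "R" (3x3) and "t" (3): a world point X has camera coordinates R X + t. Camera axes: x right, y down, z forward; pixel columns grow to the right and rows downward; lengths in mm; the calibration is good to about 2 mm. A picture is of the moment at which its call begins.
A pose or a line that the arm cannot do raises r.IKError and nothing moves.
- order.job_done(): hands the job in; it is judged then, once.
Readings, each from a call of its own:
- r.read_clock(): time.
- r.read_qpos(): joint angles.
- r.read_qvel(): joint speeds.
- r.read_tau(): joint torques, N m.
- r.read_tcp_pos(): TCP position.
- r.read_tool_rot(): TCP orientation.
- r.read_contact_force(): force on the tool from outside, world axes, zero at the start.
- r.read_torque(): the same for the moment, N m.
- r.read_finger_gap(): finger opening in mm.
- r.read_finger_force(): force on a finger pad.
Only numpy, scipy, OpenCV 4.12 (cv2) and the standard library are available. Lean on these libraries where they do the work, as an engineer would, in place of code of your own. Each camera call takes 0.05 s, during which the arm holds its last target. There are 200 camera calls.

### The job

Slide the clear cover of the dry box open and sort the three components lying loose on the mat into the two trays inside: capacitors go in the tray that already holds a capacitor, the heatsink in the tray that already holds a heatsink. Everything must stand upright on the tray floor, the heatsinks with their fins up, and the two already inside must stay standing in their trays. Then slide the cover fully shut, leaving the screwdriver, the instrument and the open housing undisturbed.

Things in the scene. Friction and masses are not known exactly. Their poses are not given: they have to be found in the camera images.
- drybox: White dry-storage box fixed to the bench, 180 mm along its x, 370 along y, 66 high over its front and back rails (8 mm wide, along y). Its -y half is an open well (164 mm along x, y from -179 to +2 mm, walls 54 high, floor 6 thick) holding two trays; its +y half is a closed housing 54 high, where the cover parks. Origin: centre of its underside; z up, yaw within 0.2 rad.
- cover (a joint): Clear flat cover, 162 mm along the box's x, 176 along y, 5 thick, top 61 mm above the bench, sliding between the rails. Value in m: 0 = fully shut over the well, grows as it slides to the box's +y; stop at 0.178 = well wholly uncovered. Friction about 1.5 N; stays where it is left.
- cover_grip (a point): Centre of the cover's black upright fin handle, 85 mm above the bench; moves with the cover (shut: y = -90 mm in the dry box's frame). The fin is 60 mm along the box's x, 12 mm thick along its y, its top 95 mm above the bench. Pinch it across its thickness from above, TCP about at this point.
- tray_caps: Fixed grey open tray in the dry box, the one that already holds one capacitor. Outside 150 mm along x, 84 along y, 28 high; walls and floor 3 thick, inner floor 9 mm above the bench. Origin: centre of its underside; axes as the dry box. The trays lie side by side along y, centres 86 mm apart; which is which varies.
- tray_sinks: Fixed grey open tray in the dry box, the one that already holds one heatsink. Outside 150 mm along x, 84 along y, 28 high; walls and floor 3 thick, inner floor 9 mm above the bench. Origin: centre of its underside; axes as the dry box. The trays lie side by side along y, centres 86 mm apart; which is which varies.
- cap_a: Capacitor: upright can, 25 mm diameter, 40 mm tall, about 30 g, dark sleeve with a scored aluminium top. Origin: centre of its base; z up. Stands loose on the mat, to be sorted.
- cap_b: Capacitor: upright can, 25 mm diameter, 40 mm tall, about 30 g, dark sleeve with a scored aluminium top. Origin: centre of its base; z up. Stands loose on the mat, to be sorted.
- sink_a: Heatsink: dark metal block with five upright fins, 36 mm along its x (along the fins), 30 mm along its y, 26 mm high, about 55 g. Gripped across its y (30 mm) the outer fins give flat faces. Origin: centre of its base; z up, fins up. Stands loose on the mat, to be sorted; its yaw varies.
- cap_sample: Capacitor: upright can, 25 mm diameter, 40 mm tall, about 30 g, dark sleeve with a scored aluminium top. Origin: centre of its base; z up. Stands loose inside its tray from the start, 34 to 50 mm from the tray's centre towards the tray's +x end.
- sink_sample: Heatsink: dark metal block with five upright fins, 36 mm along its x (along the fins), 30 mm along its y, 26 mm high, about 55 g. Gripped across its y (30 mm) the outer fins give flat faces. Origin: centre of its base; z up, fins up. Stands loose inside its tray from the start, 34 to 48 mm from the tray's centre towards the tray's +x end.
- screwdriver: Bystander: loose screwdriver 180 mm long lying on the mat to the right of the loose components (world -y side). Leave it alone.
- instrument: Bystander: loose dark hand-held instrument with a screen, 150 x 110 x 27 mm, beyond the loose components. Leave it alone.
- shell: Bystander: loose open dark housing, 100 x 150 x 22 mm, with a green circuit board in it, beyond the dry box. Leave it alone.

How it is judged (in metres and radians):
On the way, in this order (a step that is already met when the one before it is completed fails the run):
1. the cover has been slid open by more than 80 mm (value of joint cover above 0.08 m), for 0.1 s.
2. the three loose components stand upright in the trays of their kind (x of cap_a in the frame of tray_caps between -0.072 and 0.072 m and y of cap_a in the frame of tray_caps between -0.039 and 0.039 m and z of cap_a in the frame of tray_caps between -0.005 and 0.01 m and angle between each of cap_a, cap_b, sink_a's own z axis and vertical below 0.15 rad and x of cap_b in the frame of tray_caps between -0.072 and 0.072 m and y of cap_b in the frame of tray_caps between -0.039 and 0.039 m and z of cap_b in the frame of tray_caps between -0.005 and 0.01 m and x of sink_a in the frame of tray_sinks between -0.072 and 0.072 m and y of sink_a in the frame of tray_sinks between -0.039 and 0.039 m and z of sink_a in the frame of tray_sinks between -0.005 and 0.01 m), for 0.2 s.
At the end, for the whole second after the job is handed in: All three capacitors are in the capacitor tray and both heatsinks in the heatsink tray, inside its walls, base within 7 mm of the tray floor, upright (heatsinks fins up) within 0.15 rad and at rest (under 0.02 m/s); the cover is shut to within 6 mm (all of step 2 and x of cap_sample in the frame of tray_caps between -0.072 and 0.072 m and y of cap_sample in the frame of tray_caps between -0.039 and 0.039 m and z of cap_sample in the frame of tray_caps between -0.005 and 0.01 m and angle between each of cap_sample, sink_sample's own z axis and vertical below 0.15 rad and x of sink_sample in the frame of tray_sinks between -0.072 and 0.072 m and y of sink_sample in the frame of tray_sinks between -0.039 and 0.039 m and z of sink_sample in the frame of tray_sinks between -0.005 and 0.01 m and value of joint cover below 0.006 m and linear speed of each of cap_a, cap_b, sink_a, cap_sample, sink_sample below 0.02 m/s); the robot touches nothing.
It fails at once if the screwdriver is moved by more than 30 mm (distance of screwdriver from where it was at the start of the episode above 0.03 m).
It fails at once if the instrument is moved by more than 30 mm (distance of instrument from where it was at the start of the episode above 0.03 m).
It fails at once if the open housing is moved by more than 30 mm (distance of shell from where it was at the start of the episode above 0.03 m).
It also fails if it takes over 72 s, if anything falls off the work surface, if the arm or the gripper's body presses on something with over 40 N, if the wrist force passes 120 N, or if a joint passes its speed limit or range.

## Working session

There is one attempt and no reset: what is moved stays moved. The work goes in short steps, each a Python script; the robot and the scene stay as the last script left them, time stands still between calls to the robot, and variables do not carry over. Pictures are saved under pics/ and viewed, at most 10 in all, crops included, and the job is handed in when it is done.

```bash
mkdir -p pics; cat > h.py <<'E'
import numpy as np, cv2
from rig import r, get_image, order
def save(n,im): cv2.imwrite(f'pics/{n}.png',cv2.cvtColor(im['color'],cv2.COLOR_RGB2BGR))
def cloud(im):
    h,w=im['depth'].shape; f=h/2/np.tan(np.radians(im['fovy'])/2)
    v,u=np.mgrid[:h,:w]; d=im['depth'].astype(float)
    P=np.stack([(u-im['cx'])/f*d,(v-im['cy'])/f*d,d],-1)
    X=(P-im['t'])@np.array(im['R']); X[d==0]=np.nan
    return X
E
python3 - <<'E'
from h import *
import pickle
for n in('top','side'):
    im=get_image(n); save(n,im); pickle.dump(im,open(n+'.pkl','wb')); print(n,im['fovy'],np.array(im['R']).round(2).tolist(),np.array(im['t']).round())
print(r.read_tool_rot(),r.read_clock())
E
```

```text
top 44.43080152836466 [[-0.01, -1.0, 0.02], [-0.98, 0.01, -0.17], [0.17, -0.02, -0.98]] [-158.  614. 1092.]
side 57.19671949809815 [[0.93, -0.37, 0.02], [-0.18, -0.51, -0.84], [0.32, 0.78, -0.54]] [-634.  106.  712.]
[-1.68028406e-04 -1.36956686e-01  9.90576657e-01  8.50749684e-04] 0.1
```

View pics/top.png

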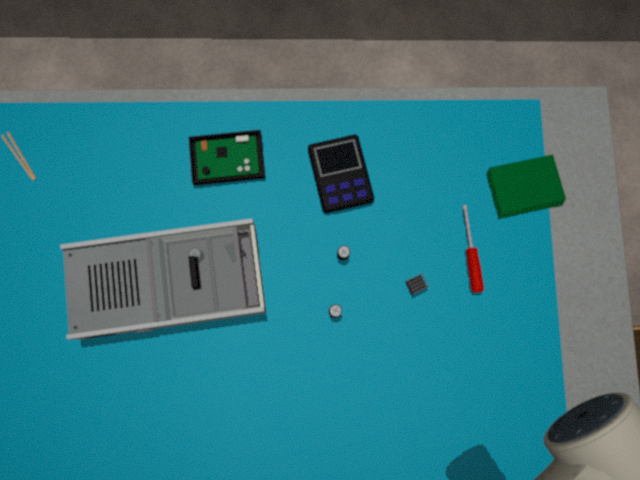

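View pics/side.png

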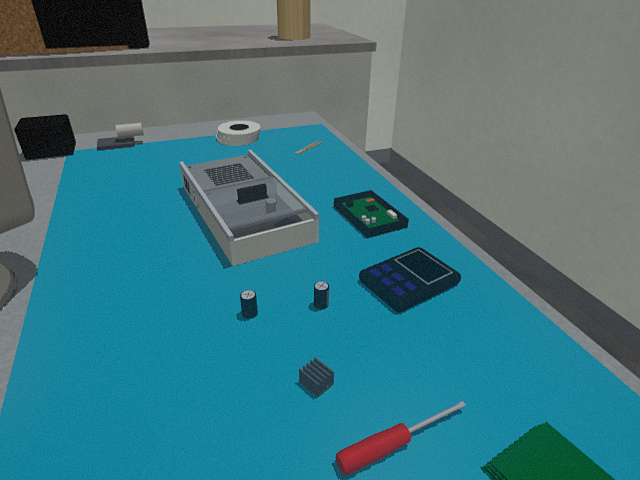

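The top view shows the box (cols 62–265, rows 222–337) with the fin at (195,272). The loose caps are at (344,253) and (335,311), and the heatsink is at (417,285). The sample cap is near (195,255), so tray_caps looks like the +y tray. Next I'll turn these into positions.

```bash
python3 - <<'E'
from h import *
import pickle
im=pickle.load(open('top.pkl','rb')); X=cloud(im)
def reg(c0,c1,r0,r1,zl,zh):
    P=X[r0:r1,c0:c1].reshape(-1,3); return P[(P[:,2]>zl)&(P[:,2]<zh)]
for nm,a in dict(cap1=(325,365,235,270),cap2=(318,355,295,328)).items():
    P=reg(*a,34,46); Q=(P[:,:2].max(0)+P[:,:2].min(0))/2
    print(nm,P.mean(0).round(1),Q.round(1),np.ptp(P,axis=0).round(1),len(P))
P=reg(400,435,268,302,5,40);print('sinkz',np.percentile(P[:,2],[50,80,95]).round(1))
P=P[P[:,2]>10]; print(P.mean(0),cv2.minAreaRect(P[:,:2].astype(np.float32)))
print('mat',np.nanmedian(X[350:400,300:400,2]))
# box rails
P=reg(50,280,210,350,62.5,72)
print('rails',cv2.minAreaRect(P[:,:2].astype(np.float32)),len(P))
P=reg(55,275,215,345,45,72)
print('all',cv2.minAreaRect(P[:,:2].astype(np.float32)),len(P))
P=reg(180,215,250,295,85,105)
print('fin',P.mean(0),cv2.minAreaRect(P[:,:2].astype(np.float32)),len(P))
for row in range(240,310,10): print(row,[int(z) if z==z else -1 for z in X[row,160:265:6,2]])
s=pickle.load(open('side.pkl','rb')); Y=cloud(s)
for nm,(c0,c1,r0,r1,zl,zh) in dict(cap2=(235,262,283,325,34,46),cap1=(310,333,275,312,34,46),sink=(292,340,350,402,12,35)).items():
    P=Y[r0:r1,c0:c1].reshape(-1,3);P=P[(P[:,2]>zl)&(P[:,2]<zh)]
    print('side',nm,P.mean(0).round(1),cv2.minAreaRect(P[:,:2].astype(np.float32)),len(P))
c=cv2.cvtColor(im['color'],cv2.COLOR_RGB2BGR)
a=cv2.resize(c[215:345,55:275],None,fx=3.4,fy=3.4,interpolation=2);b=cv2.resize(c[262:308,392:440],(150,144),interpolation=2)
o=np.zeros((600,790,3),np.uint8);o[:a.shape[0],:a.shape[1]]=a;o[450:594,:150]=b
cv2.imwrite('pics/crop.png',o)
E
```

```text
cap1 [ 584.  -219.8   40. ] [ 584.3 -220. ] [24.3 23.9  8.6] 123
cap2 [ 469.1 -200.8   40.1] [ 468.7 -200.9] [23.3 21.7 11.4] 125
sinkz [ 9.6 26.8 29.5]
[ 521.70241182 -365.79292509   25.56310593] ((521.5146484375, -366.36859130859375), (29.9425048828125, 37.32798767089844), 25.428287506103516)
mat 0.7449726888580547
rails ((534.5394287109375, 130.6773681640625), (180.74859619140625, 370.1183776855469), 7.397535800933838) 2900
all ((532.9000854492188, 130.41415405273438), (184.12525939941406, 371.1211242675781), 7.481302261352539) 16924
fin [542.43014912  66.27090694  89.36129144] ((542.849609375, 66.60782623291016), (59.65281677246094, 12.711441040039062), 6.5036211013793945) 209
240 [60, 61, 57, 60, 56, 60, 60, 63, 62, 59, 60, 57, 59, 63, 8, 33, 34, -4]
250 [58, 56, 59, 59, 62, 59, 61, 62, 58, 63, 59, 59, 58, 58, 8, 11, 48, 0]
260 [61, 59, 62, 59, 56, 92, 72, 61, 61, 60, 62, 63, 61, 64, 6, 8, 55, -1]
270 [58, 61, 56, 64, 61, 89, 85, 57, 59, 59, 64, 60, 60, 63, 9, 13, 4, 0]
280 [57, 59, 60, 60, 62, 61, 91, 62, -1, 59, 59, 60, 60, 60, 13, 8, 31, 8]
290 [62, 59, 62, 64, 62, 66, 64, 61, 58, 61, 58, 65, 58, 59, 62, 10, 36, 45]
300 [61, 60, 61, 57, 60, 61, 58, 61, 58, 57, 59, 60, 58, 63, 64, 9, 7, 50]
side cap2 [ 470.2 -200.8   39.7] ((471.23681640625, -198.46078491210938), (25.361652374267578, 24.588916778564453), 57.20262145996094) 171
side cap1 [ 585.1 -219.9   39.7] ((585.6011962890625, -217.96142578125), (23.640811920166016, 23.459491729736328), 7.125070095062256) 153
side sink [ 522.4 -365.9   22.2] ((523.197265625, -363.5048522949219), (31.44403076171875, 36.87217330932617), 24.694149017333984) 702
```

View pics/crop.png

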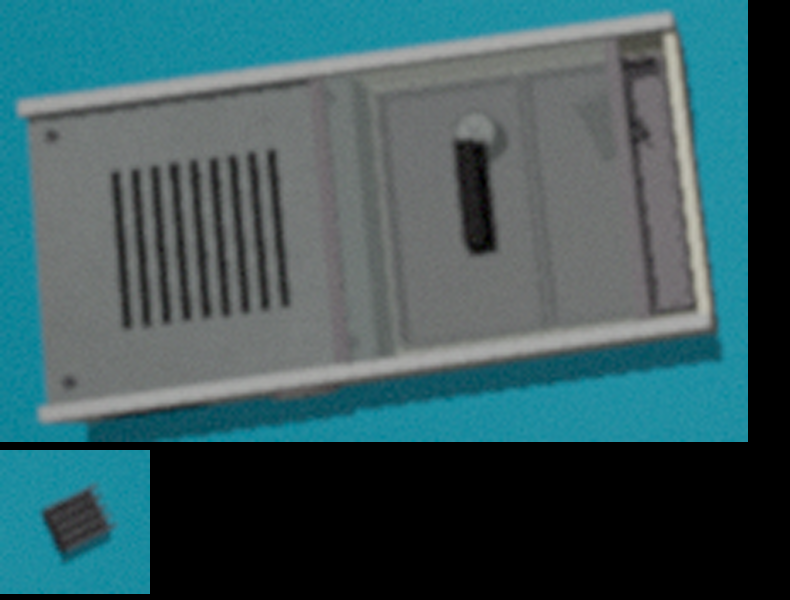

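The cover is already about 25 mm open: the fin is at box y ≈ -65. The box yaw is about 0.129 and its centre about (534.4, 130.6). Next I'll open the cover, then look into the well.

```bash
cat >> h.py <<'E'
YAW=np.radians(7.4); C=np.array([534.4,130.6])
def bx(x,y,z):
    c,s=np.cos(YAW),np.sin(YAW); return [C[0]+c*x-s*y, C[1]+s*x+c*y, z]
def ori(phi,pos=None):
    """tool down, closing line at phi deg; of the two half-turn choices the one with last joint nearer 0"""
    best=None
    for k in (0,180):
        a=np.radians((phi+k+90)/2); q=[0,np.cos(a),np.sin(a),0]
        if pos is None: return q
        j=r.ik(pos,q)
        if j is not None and (best is None or abs(j[5])<best[0]): best=(abs(j[5]),q)
    return best[1]
BX=np.degrees(YAW); BY=BX+90
E
python3 - <<'E'
from h import *
import pickle
p=bx(0,-64.7,130); q=ori(BY,p)
r.grip(45,40); r.move_to(p,q); r.move_l(bx(0,-64.7,85),150)
print('at',r.read_clock(),r.read_tcp_pos())
r.grip(0,40); print(r.read_finger_gap(),r.read_contact_force())
hit=r.move_l(bx(0,86.5,85),120,until_force=25)
print(hit,r.read_tcp_pos(),r.read_contact_force(),r.read_clock())
r.grip(45); r.move_l(bx(0,86.5,125),200)
im=get_image('top'); save('open',im); pickle.dump(im,open('open.pkl','wb'));im2=get_image('side'); pickle.dump(im2,open('open_s.pkl','wb'))
o=np.zeros((600,790,3),np.uint8)
c=cv2.cvtColor(im['color'],6-2) if 0 else im['color'][:,:,::-1]
a=cv2.resize(c[205:345,120:275],None,fx=3,fy=3,interpolation=2); o[:420,:465]=a
s=im2['color'][:,:,::-1]; b=cv2.resize(s[140:270,170:330],None,fx=2,fy=2); o[:260,470:790]=b
cv2.imwrite('pics/open_c.png',o); print(r.read_clock())
E
```

```text
at 3.5917 [542.95376245  65.98229108  85.27342326]
11.111452140117057 [-2.26561765  0.74267345  6.97117044]
False [524.13431696 217.1479598   86.30433643] [-0.78066262  1.48289517  4.94799053] 5.3917
6.2667
```

View pics/open_c.png

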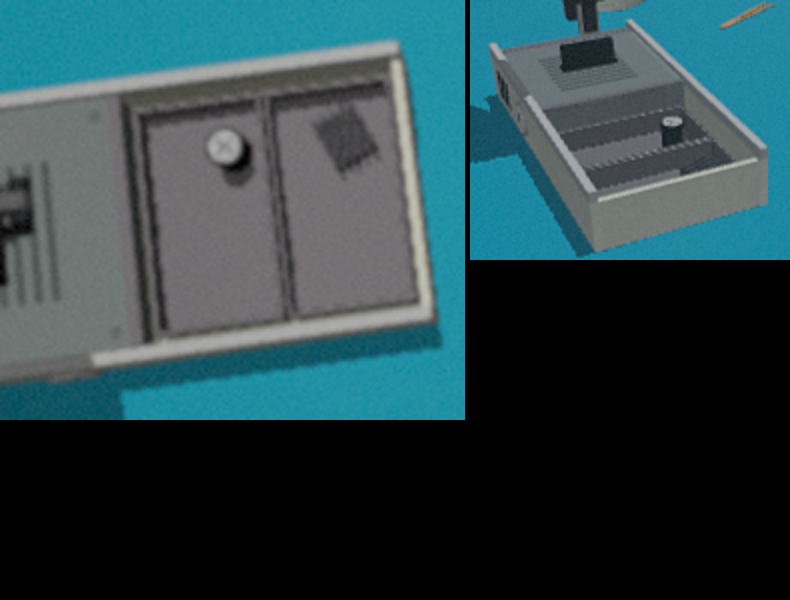

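The cover is open. The sample cap is in the +y tray and the sample heatsink in the -y tray, both at +x. Next I'll sort cap 1 and check the grasp.

```bash
cat >> h.py <<'E'
CY,SY=-45.5,-131.5
def carry(src,phi_s,dst,phi_d,w,h,op,rel):
    """grasp at src (world xy) closing along phi_s, set down at dst (box xy)"""
    up=[*src,120]; q=ori(phi_s,up); r.grip(op,40)
    r.move_to(up,q); r.move_l([*src,h],180); r.grip(0,40)
    g=r.read_finger_gap(); print('gap',g,r.read_clock())
    if abs(g-w)>6: raise SystemExit('bad grasp')
    r.move_l([*src,140],250)
    # of the two half turns keep the one nearest in the last joint
    P=bx(*dst,140); j6=r.read_qpos()[5]; best=None
    for k in (0,180):
        a=np.radians((phi_d+k+90)/2); qq=[0,np.cos(a),np.sin(a),0]; j=r.ik(P,qq)
        if j is not None and (best is None or abs(j[5]-j6)<best[0]): best=(abs(j[5]-j6),qq)
    r.move_to(P,best[1]); print('held',r.read_finger_gap())
    r.move_l(bx(*dst,50+h-20),180)
    hit=r.move_l(bx(*dst,9+h),50,until_force=6)
    print('set',hit,r.read_tcp_pos(),r.read_clock())
    r.grip(rel); r.move_l(bx(*dst,140),250)
E
python3 - <<'E'
from h import *
import pickle
X=cloud(pickle.load(open('open.pkl','rb')))
c,s=np.cos(YAW),np.sin(YAW)
def bf(P): d=P[:,:2]-C; return np.c_[d[:,0]*c+d[:,1]*s,-d[:,0]*s+d[:,1]*c,P[:,2]]
B=bf(X.reshape(-1,3))
m=(abs(B[:,0])<70)&(abs(B[:,1]-SY)<36)&(B[:,2]>20)&(B[:,2]<45); print('sink',B[m].mean(0),cv2.minAreaRect(B[m][:,:2].astype(np.float32)))
m=(abs(B[:,0])<70)&(abs(B[:,1]-CY)<36)&(B[:,2]>42)&(B[:,2]<56); print('cap',B[m].mean(0))
carry([584.8,-219.5],BY,[-48,CY],BY,25,25,50,40)
E
```

```text
sink [  39.4900976  -140.55637694   33.20840829] ((40.36156463623047, -140.25534057617188), (36.73473358154297, 29.98848533630371), 22.40765953063965)
cap [ 39.29446885 -65.21019717  48.67435276]
gap 24.09064637500283 9.5417
held 24.031237312173285
set True [492.69915039  79.43215189  35.09144089] 12.3833
```

```bash
python3 - <<'E'
from h import *
carry([470,-200.5],BY,[-8,CY],BY,25,25,50,40)
carry([522.2,-365.5],25.2,[-34,SY],BX,30,22.5,60,38)
im=get_image('top'); a=cv2.resize(im['color'][205:345,120:275,::-1],None,fx=3,fy=3,interpolation=2)
s=get_image('side')['color'][:,:,::-1]; b=cv2.resize(s[140:270,170:330],None,fx=2,fy=2)
o=np.zeros((420,790,3),np.uint8);o[:,:465]=a;o[:260,470:]=b; cv2.imwrite('pics/placed.png',o); print(r.read_clock())
E
```

```text
gap 23.891762841271856 15.6167
held 23.750708900253507
set True [532.5072685   84.58448199  35.45368285] 18.4
gap 29.1421700124119 22.9583
held 29.41325353910449
set True [520.04575184  -3.77102012  33.22217877] 26.0
26.9333
```

View pics/placed.png

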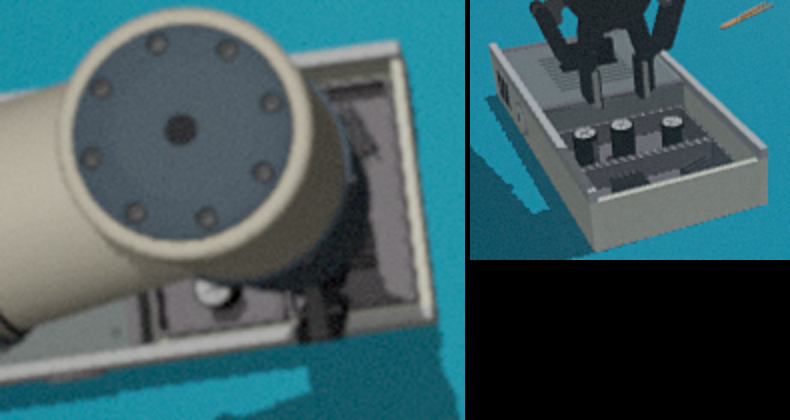

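All three caps are standing in the +y tray, and the heatsink looks placed at the left of the -y tray. I'll move clear over the fin and check the well from depth before closing.

```bash
python3 - <<'E'
from h import *
p=bx(0,86.5,130); r.grip(45); r.move_to(p,ori(BY,p))
im=get_image('top'); X=cloud(im).reshape(-1,3); d=X[:,:2]-C; c,s=np.cos(YAW),np.sin(YAW)
B=np.c_[d[:,0]*c+d[:,1]*s,-d[:,0]*s+d[:,1]*c,X[:,2]]
for n,x0,x1,y,l in(('capA',-66,-28,CY,42),('capB',-27,14,CY,42),('sampC',20,70,CY,42),('sinkA',-70,8,SY,20),('sampS',15,70,SY,20)):
    m=(B[:,0]>x0)&(B[:,0]<x1)&(abs(B[:,1]-y)<37)&(B[:,2]>l)&(B[:,2]<60)
    print(n,B[m].mean(0).round(1),[np.round(v,1) for v in cv2.minAreaRect(B[m][:,:2].astype(np.float32))],m.sum(),np.percentile(B[m][:,2],95).round(1))
a=cv2.resize(im['color'][205:345,120:275,::-1],None,fx=3,fy=3,interpolation=2); cv2.imwrite('pics/well.png',a)
E
```

```text
capA [-50.3 -48.2  48.7] [array([-50. , -47.8]), array([22.8, 24.2]), np.float64(74.2)] 137 52.3
capB [-10.5 -48.2  48.4] [array([ -9.6, -48.1]), array([23.6, 23.4]), np.float64(80.9)] 134 52.8
sampC [ 39.2 -65.2  48.5] [array([ 39.8, -64.7]), array([23.3, 24.5]), np.float64(80.2)] 132 52.1
sinkA [ -33.4 -131.9   31.3] [array([ -41.7, -122.7]), array([56.2, 51.2]), np.float64(89.8)] 194 37.6
sampS [  39.8 -139.9   32.9] [array([  39.9, -127.7]), array([43.8, 66.3]), np.float64(0.4)] 139 37.6
```

View pics/well.png

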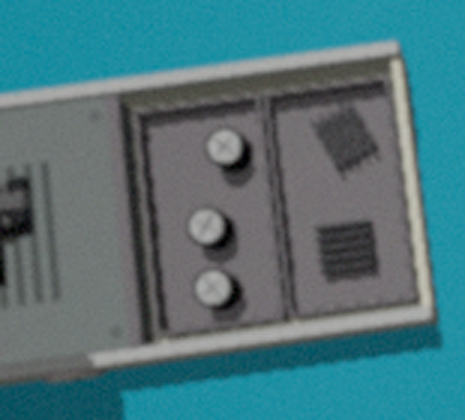

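The picture shows the three caps upright at (225,147), (208,227) and (215,288), and both heatsinks fins up at (345,138) and (347,250). Now I'll shut the cover.

```bash
python3 - <<'E'
from h import *
r.move_l(bx(0,86.5,85),150); r.grip(0,40); print('gap',r.read_finger_gap())
print(r.move_l(bx(0,-75,85),100,until_force=25), r.move_l(bx(0,-95,85),30,until_force=15))
p=np.array(r.read_tcp_pos()); print(p,r.read_contact_force())
r.grip(45); r.move_l([p[0],p[1],140],150)
q=[330,-120,250]; r.move_to(q,ori(BY,q)); r.dwell(.3)
im=get_image('top'); X=cloud(im).reshape(-1,3); d=X[:,:2]-C; c,s=np.cos(YAW),np.sin(YAW)
B=np.c_[d[:,0]*c+d[:,1]*s,-d[:,0]*s+d[:,1]*c,X[:,2]]
m=(abs(B[:,0])<40)&(B[:,1]<0)&(B[:,1]>-170)&(B[:,2]>85)&(B[:,2]<105); print('fin',B[m].mean(0),cv2.minAreaRect(B[m][:,:2].astype(np.float32)))
cv2.imwrite('pics/shut.png',im['color'][:,:,::-1]); print(r.read_clock())
E
```

```text
gap 11.218571997912287
False True
[546.28714482  43.4463832   86.29762647] [-0.69533435  1.93346898  4.30994826]
fin [ -0.40903747 -90.41931591  89.20457852] ((0.4094219207763672, -90.12061309814453), (12.347113609313965, 59.912784576416016), 89.63423156738281)
35.1917
```

View pics/shut.png

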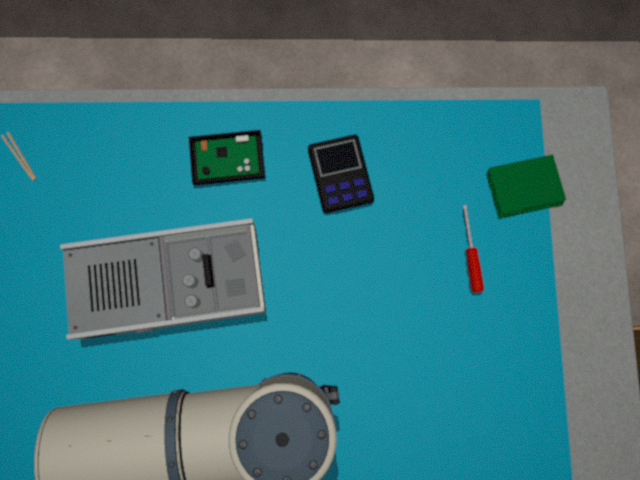

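The fin is at (208,270), which is box y ≈ -90, so the cover is shut against its stop. Both heatsinks and all caps are visible through it, and the bystanders haven't moved.

```bash
python3 -c "
from h import *
print(order.job_done())"
```

```text
the job is handed in; nothing more can be done
None
```

The job is handed in: both capacitors and the heatsink are upright in their matching trays, both samples are still standing, the cover is shut against its stop, and the bystanders are unmoved in the last picture, at about 35 s of the 72 s limit; the hand-in call returned no verdict.

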